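# Push a row of blocks home in the gluing jig

### The arm

A 7-joint arm with a two-finger parallel gripper is mounted at the origin on a cart in front of the work surface, level with it; the furniture and walls round the work are solid. World frame = base frame: x ahead of the robot, y to its left, z up, the work surface at z = 0. Lengths are in m, angles in rad, forces in N, time in s.
With the tool pointing down it reaches from about 0.35 to 0.9 m from the base axis. Payload 8.1 kg.
Tool frame: the origin (TCP) lies on the centre line of the jaws, within the pads' length; the fingertips stand 19 mm ahead of it and the grasp point (between the pads) is the TCP (arm.tip_reach is the distance from the TCP to the fingertips, in m); z points along the fingers, y is the line along which they close (so a half turn about z gives the same grasp; the last joint's range is limited). The gripper opens to 92 mm and grips with 3 to 60 N. Pads are 19 mm wide; open, the fingers measure 130 mm over their backs; the gripper's body (75 mm by 190 mm) begins 47 mm behind the grasp point.
Start: joints at [-1.28, 0.434, 0.025, 1.573, -0.012, 1.134, -0.075], TCP at [0.24, 0.577, 0.246] pointing down, gripper open.
Joint ranges: [-2.62, 2.62], [-0.44, 2.09], [-1.27, 1.32], [0.08, 2.57], [-1.32, 4.46], [0.12, 2], [-2.74, 2.74]. Speed limits (rad/s): [2.22, 2.22, 3.01, 3.01, 3.14, 3.14, 3.14].

### API

Orientations are given as a rotation vector (axis times angle).
In Python, from cell import arm gives the robot as it stands.
- The arm moves only by the tool arm_command, never from a script. Its argument "targets" is a list that holds one entry, the list of rows, each a list of 6 numbers: the shift along the tool's x, y, z in m, then the turn, a rotation vector about the tool's x, y, z in rad. A call has 1 to 10 rows; each row shifts and turns the commanded pose from where the row before left it, along the tool's axes as they then stand; what a row does not reach is not made up. A row lasts 1/8 s, in which the tool goes at most 62.5 mm and 10.7 degrees, less where a joint would pass 70% of its speed; a pose out of reach is approached as far as the arm can. A call with a gripper value outside its range is refused whole. "jaw" is the finger opening in m, from 0 to 0.0918, set as the call begins (left out, the last holds). The fingers move at their own pace and stop on an object; "newtons" is the grip in N (left out, the last holds). Time passes only in rows, so rows that do not move let the fingers close. It gives the time, the measured TCP pose, the force, the opening and the grip force at its end, in the units of the state.
- arm.observe(): the state, without advancing time (a new reading comes with each control period).
- arm.get_image(name): name is "scene" or "top" or "wrist"; returns a dict with "pixels" (420x560x3 uint8, red, green, blue), "z_map" (420x560 float32, m along the optical axis (not along the pixel's ray), 0 where there is no reading), "fx", "fy", "cx", "cy" (pixels), "xyz" and "rotation" of the camera in the world; the wrist camera has in their place "T_tool_cam" (4x4, takes a point from camera to tool coordinates, whose origin is the TCP and whose axes are the flange's). Camera axes: x right, y down, z forward; pixel columns grow to the right and rows downward; lengths in m; the calibration is good to about 2 mm. The wrist camera is an equidistant fisheye: a pixel r from the principal point sees the ray r / f radians off the axis. A picture is of the moment at which its call begins: read the wrist's pose just before it.
- arm.sign_off(): hands the job in; it is judged then, once.
The state is a dict: "clock": time; "joints": joint angles; "dq": joint speeds; "joint_efforts": joint torques, N m; "position": TCP position; "ee_rot": TCP orientation; "force": force on the tool from outside, world axes, zero at the start; "ft_torque": the same for the moment, N m; "width": opening from 0.0 (shut) to 1.0 (fully open); "gripper_force": force on a finger pad.
Only numpy, scipy, OpenCV 4.12 (cv2) and the standard library are available. Lean on these libraries where they do the work, as an engineer would, in place of code of your own. Each camera call takes 0.05 s, during which the arm holds its last target. There are 200 camera calls.

### The job

Push the four pine blocks on the gluing jig as one straight row, pushing only on the rear block, until the front one meets the sprung pad at the end of the lane, and keep the row pressed there with about 15 N (never over 25 N) for about a second. Then swing the wooden keeper all the way across behind the rear block and leave it shut, with the row still straight and tight. Leave everything else on the bench where it is.

Things in the scene. Friction and masses are not known exactly. Their poses are not given: they have to be found in the camera images.
- jig: Fixed gluing jig: plywood board 155 x 436 mm, top 12 mm above the bench, lying across it. Origin at bench height on the lane's centre line; +y: the way the row is pushed, to the end stop; +x: away from the robot. The lane is centred on x = 0. The stop with its sprung pad is set anywhere along its slots: pad face at y = 155 to 165 mm, not measured, found by feel; row home: rear face at y = -25 to -15.
- lane_mouth (a point): Point on the jig's board at x = 0, y = 95 mm, 12 mm above the bench: where the two wooden fences begin, 26 mm high, inner faces at x = +47 and -47 mm, up to y = 153. Splayed lead-ins before them from y = 64, 58 mm either side. The fences hold the front block and half of the second; farther back both sides are open, and the row can splay.
- pad (a joint): Black rubber-faced pad, 84 mm wide, on the 112 mm wide end stop: travel along jig +y, 0 at rest, at most 0.004 m. Spring 10 N per mm, no preload, damping 250 N s/m: 10 N press it in 1 mm, 20 N 2 mm. Of a push on the row, 1 to 4 N are lost to friction. It eases the row back by that much when the push is let go. The reading's noise is as large as the movement.
- keeper (a joint): Wooden turn-button bar 84 x 15 x 14 mm, underside 20 mm above the bench, pivot at jig x = 66, y = -36 mm. At 0 it points along jig -y beside the lane (open); starts at -0.4 to 0, turned away from the lane. Grows clockwise from above to a hard stop at 1.571: points along jig -x across the lane, front face at jig y = -28.5 mm. Stays where left (about 1 N at the knob).
- keeper_pivot (a point): On the keeper's upright pivot axis, 47 mm above the bench.
- keeper_knob (a point): Centre of the upright round knob (14 mm diameter, 26 mm high) on a lug at the keeper's free end, set off 20 mm to the side away from the row; 65 mm from the pivot axis (62 along the bar, 20 aside), 47 mm above the bench; the knob's top is 60 mm above the bench.
- block_a_mid (a point): Front block of the row (counted from the end stop): plain pine, 45 x 90 x 36 mm, light (about 70 g). Point: its centre, 18 mm above its underside. Its y axis is its 90 mm length, across the lane; its 45 mm width lies along the lane. The blocks start one behind the other on the board, a few mm apart and a little crooked.
- block_a: The same block; origin at the centre of its underside, axes as above.
- block_b_mid (a point): Second block of the row (counted from the end stop): plain pine, 45 x 90 x 36 mm, light (about 70 g). Point: its centre, 18 mm above its underside. Its y axis is its 90 mm length, across the lane; its 45 mm width lies along the lane. The blocks start one behind the other on the board, a few mm apart and a little crooked.
- block_b: The same block; origin at the centre of its underside, axes as above.
- block_c_mid (a point): Third block of the row (counted from the end stop): plain pine, 45 x 90 x 36 mm, light (about 70 g). Point: its centre, 18 mm above its underside. Its y axis is its 90 mm length, across the lane; its 45 mm width lies along the lane. The blocks start one behind the other on the board, a few mm apart and a little crooked.
- block_c: The same block; origin at the centre of its underside, axes as above.
- block_d_mid (a point): Rear block of the row (counted from the end stop): plain pine, 45 x 90 x 36 mm, light (about 70 g). Point: its centre, 18 mm above its underside. Its y axis is its 90 mm length, across the lane; its 45 mm width lies along the lane. The blocks start one behind the other on the board, a few mm apart and a little crooked.
- block_d: The same block; origin at the centre of its underside, axes as above.
- glue: Bystander, to be left alone: upright white glue bottle, 46 mm across, 130 mm high. Origin at the centre of its underside.
- driver: Bystander, to be left alone: screwdriver, 200 mm long, lying along the jig's near side. Origin at the centre of its underside.
- felt_pen: Bystander, to be left alone: felt marker, 135 mm, lying at the jig's near side. Origin at the centre of its underside.
- tape_rule: Bystander, to be left alone: tape measure, 38 x 72 x 68 mm, beyond the end stop. Origin at the centre of its underside.
- blades: Bystander, to be left alone: small flat box, 30 x 75 x 20 mm, behind the jig. Origin at the centre of its underside.
- spare_block: Bystander, to be left alone: a spare pine block like the others, lying by itself farther back on the bench. Origin at the centre of its underside.
Not all that is in view belongs to the job. What is shaped like the block_a but blue or red is not meant. What is shaped like the block_b but orange is not meant.

How it is judged:
On the way, in this order (a step that is already met when the one before it is completed fails the run):
1. the row is pressed against the pad: pad pressed in by more than 0.8 mm (8 N, what the blocks' friction leaves of a push of about 11 N) for 0.6 s, with the keeper still open (value of joint pad above 0.0008 m and value of joint keeper below 0.5 rad), for 0.6 s.
2. the keeper is swung fully shut behind the row (value of joint keeper above 1.48 rad), for 0.2 s.
At the end, for the whole second after the job is handed in: All four blocks at rest on the board, each within 8 mm of the lane's centre line and square to it within 0.07 rad; the row tight (front to rear centre at most 138.5 mm, 135 is perfect); the rear block's centre beyond jig y = -5.5 mm; the keeper shut (over 1.48 rad) (x of block_a_mid in the frame of jig between -0.008 and 0.008 m and x of block_b_mid in the frame of jig between -0.008 and 0.008 m and x of block_c_mid in the frame of jig between -0.008 and 0.008 m and x of block_d_mid in the frame of jig between -0.008 and 0.008 m and angle between the y axis of each of block_a, block_b, block_c, block_d and the x axis of jig, either way round below 0.07 rad and z of each of block_a_mid, block_b_mid, block_c_mid, block_d_mid in the frame of jig below 0.034 m and horizontal distance between block_a_mid and block_d_mid below 0.1385 m and y of block_d_mid in the frame of jig above -0.0055 m and value of joint keeper above 1.48 rad and linear speed of each of block_a, block_b, block_c, block_d below 0.01 m/s); the robot touches nothing.
It fails at once if the row is pressed too hard: more than 25 N on the pad, which is then in by more than 2.5 mm (value of joint pad above 0.0025 m).
It fails at once if the arm pushes a block other than the rear one (contact force between any of the arm, the fingers and block_a above 3 N or contact force between any of the arm, the fingers and block_b above 3 N or contact force between any of the arm, the fingers and block_c above 3 N).
It fails at once if a block swings out of the row (more than 0.25 rad) or tips (angle between the y axis of any of block_a, block_b, block_c, block_d and the x axis of jig, either way round above 0.25 rad or angle between any of block_a, block_b, block_c, block_d's own z axis and vertical above 0.2 rad).
It fails at once if a bystander is shifted by more than 20 mm (distance of any of glue, driver, felt_pen, tape_rule, blades, spare_block from where it was at the start of the episode above 0.02 m).
It also fails if it takes over 64 s, if anything falls off the work surface, if the arm or the gripper's body presses on something with over 40 N, if the wrist force passes 120 N, or if a joint passes its speed limit or range.

## Working session

There is one attempt and no reset: what is moved stays moved. The work goes in short steps, Python scripts to look and compute and a tool call to move; the robot and the scene stay as the last step left them, time stands still between calls to the robot, and variables do not carry over. Pictures are saved under pics/ and viewed, at most 12 in all, crops included, and the job is handed in when it is done.

Besides the shell and the picture viewer there is one more tool, called after "Request:" as name(argument=value, ...), one argument or row to a line, values as JSON. arm_command: Moves the arm, as the interface text tells. Its arguments: {"type":"object","properties":{"targets":{"type":"array","items":{"type":"array","items":{"type":"array","items":{"type":"number"}}}},"jaw":{"type":"number"},"newtons":{"type":"number"}},"required":["targets"]}

```bash
ls; mkdir -p pics
python3 - <<'E'
from cell import arm
import cv2,numpy as np
s=arm.observe();print(s['clock'],s['position'],s['ee_rot'],s['force'])
for n in('top','scene'):
    i=arm.get_image(n);cv2.imwrite(f'pics/{n}0.png',i['pixels'][:,:,::-1]);np.savez(f'{n}0.npz',**i)
    print(n,i['fx'],i['cx'],i['cy'],i['xyz'],i['rotation'])
E
```

```text
pics
0.0 [0.23966239 0.57668165 0.24493476] [-6.14598895e-01 -3.08071317e+00  2.52402287e-03] [-0.32028397  0.03351649 -0.31053875]
top 458.57283103363164 273.0858359138242 204.5517105996028 [ 0.4593136  -0.00721236  1.53195508] [-2.18122802  2.14358375 -0.0820006 ]
scene 476.4712015162679 273.92915555227313 208.39009589082164 [-0.388117   -0.67945699  0.68644965] [-1.84874623  0.96145259 -0.57735874]
```

View pics/top0.png

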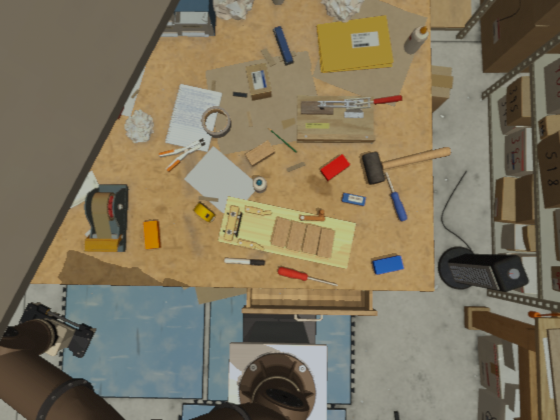

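View pics/scene0.png

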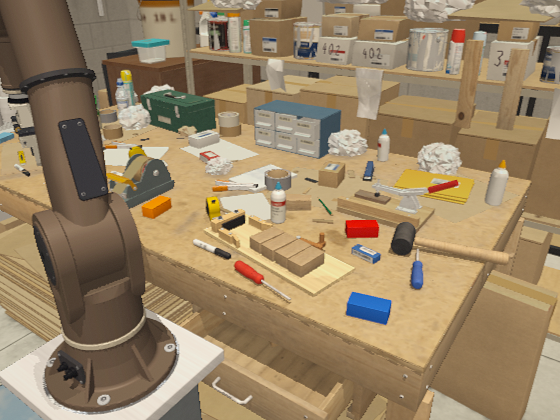

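The top view shows the jig from about (220,197) to (356,268). The stop is at its left (233,222), the blocks run from 272 to 334, and the keeper is at (312,215). Next I measure the board and the block tops.

```bash
cat > h.py <<'E'
import numpy as np,cv2
from scipy.spatial.transform import Rotation as R
def load(n): return dict(np.load(n))
def xyz(i):
    h,w=i['z_map'].shape;v,u=np.mgrid[:h,:w];z=i['z_map']
    p=np.stack([(u-i['cx'])/i['fx']*z,(v-i['cy'])/i['fy']*z,z],-1)
    return p@R.from_rotvec(i['rotation']).as_matrix().T+i['xyz']
def ray(i,uv,h):
    uv=np.atleast_2d(uv).astype(float)
    d=np.c_[(uv[:,0]-i['cx'])/i['fx'],(uv[:,1]-i['cy'])/i['fy'],np.ones(len(uv))]@R.from_rotvec(i['rotation']).as_matrix().T
    return i['xyz']+d*((h-i['xyz'][2])/d[:,2])[:,None]
E
python3 - <<'E'
from h import *
i=load('top0.npz');P=xyz(i);px=i['pixels']
hsv=cv2.cvtColor(px,cv2.COLOR_RGB2HSV)
for q in [(250,250),(345,240),(300,230),(360,250),(304,237),(283,232),(233,222)]: print(q,hsv[q[1],q[0]],P[q[1],q[0]].round(4))
roi=np.zeros(px.shape[:2],bool);roi[190:275,212:362]=1
m=(P[...,2]>0.04)&(P[...,2]<0.056)&roi
n,l,st,c=cv2.connectedComponentsWithStats(m.astype(np.uint8))
for k in range(1,n):
    if st[k,4]>15: print(st[k],P[l==k].mean(0).round(4))
cv2.imwrite('pics/crop1.png',cv2.resize(px[188:278,210:362,::-1],None,fx=5,fy=5,interpolation=cv2.INTER_CUBIC))
E
```

```text
(250, 250) [ 19 110 167] [0.4535 0.0991 0.0028]
(345, 240) [ 33  72 192] [ 0.492  -0.2139  0.0143]
(300, 230) [ 18 110 170] [ 0.5208 -0.0641  0.0512]
(360, 250) [ 19 114 181] [ 0.4602 -0.2662 -0.0041]
(304, 237) [ 18 122 130] [ 0.4995 -0.0791  0.0124]
(283, 232) [ 17 111 167] [ 0.5135 -0.0094  0.0489]
(233, 222) [ 23 114 188] [0.543  0.1533 0.0481]
[224 206  15  35 265] [0.5416 0.1584 0.0463]
[272 218  20  30 376] [ 0.5131 -0.0032  0.0475]
[287 221  19  30 379] [ 0.5012 -0.0521  0.0475]
[302 224  34  34 773] [ 0.4871 -0.1253  0.0471]
```

View pics/crop1.png

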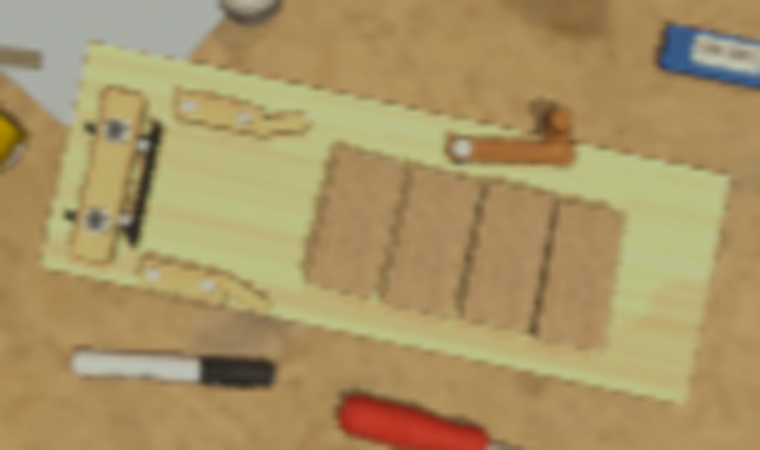

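The crop shows the board's corners, the four blocks slightly crooked, and the keeper at (460-575,150) pointing back. Its knob is at (558,120). Next I get the jig frame and the block poses.

```bash
cat >> h.py <<'E'
def jigframe(i):
    hsv=cv2.cvtColor(i['pixels'],cv2.COLOR_RGB2HSV);m=cv2.inRange(hsv,(26,50,120),(42,140,255))
    k=np.zeros_like(m);k[190:275,212:362]=m[190:275,212:362]
    c=max(cv2.findContours(k,cv2.RETR_EXTERNAL,2)[0],key=cv2.contourArea)
    w=ray(i,cv2.convexHull(c)[:,0],0.012)[:,:2].astype(np.float32)
    (cx,cy),s,a=cv2.minAreaRect(w*1000);b=cv2.boxPoints(((cx,cy),s,a))
    e=[b[1]-b[0],b[2]-b[1]];v=max(e,key=np.linalg.norm);v=v/np.linalg.norm(v);v=v*np.sign(v[1])
    return np.array([cx,cy])/1000,v,s
E
python3 - <<'E'
from h import *
i=load('top0.npz');P=xyz(i)
c,v,s=jigframe(i);ux=np.array([v[1],-v[0]])
print('board centre',c,'yaxis',v,s)
tj=lambda p:np.stack([(p[...,:2]-c)@ux,(p[...,:2]-c)@v],-1)*1000
# blocks: colour in hsv within jig roi
hsv=cv2.cvtColor(i['pixels'],cv2.COLOR_RGB2HSV)
roi=np.zeros(hsv.shape[:2],np.uint8);roi[214:262,268:338]=255
m=cv2.inRange(hsv,(14,80,140),(22,140,255))&roi
n,l,st,_=cv2.connectedComponentsWithStats(m,connectivity=4)
for k in range(1,n):
    if st[k,4]<50: continue
    vv,uu=np.where(l==k);w=ray(i,np.c_[uu,vv],0.048)
    q=tj(w).astype(np.float32);r=cv2.minAreaRect(q);print(st[k],np.array(r[0]).round(1),np.array(r[1]).round(1),round(r[2],1), w.mean(0).round(4), q.min(0),q.max(0))
d=np.array([[462,148],[558,119],[155,125],[135,240],[112,128],[97,220]])/5+[210,188]
for q,h in zip(d,[.034,.06,.048,.048,.05,.05]): w=ray(i,q,h);print(q,w.round(4),tj(w).round(1))
E
```

```text
board centre [ 0.5246217  -0.02208827] yaxis [0.1952767  0.98074824] (434.4380798339844, 136.9029541015625)
[324 214  14   5  53] [  69.8 -129. ] [13. 42.] 12.2 [ 0.5696 -0.1653  0.048 ] [  65.87592 -150.80028] [  80.63502 -107.16576]
[ 270  216   65   44 1796] [-17.9 -54.5] [200.8 103.3] 89.4 [ 0.4966 -0.0712  0.048 ] [ -70.297806 -154.55698 ] [33.83803  46.077003]
[268 252  44  10 228] [-85.8 -26.7] [ 28.8 138. ] 12.3 [ 0.4295 -0.0101  0.048 ] [-114.631294  -97.14932 ] [-85.132965  43.843163]
[302.4 217.6] [[ 0.5621 -0.0721  0.034 ]] [[ 46.6 -41.7]]
[321.6 211.8] [[ 0.5801 -0.1324  0.06  ]] [[ 75.9 -97.3]]
[241. 213.] [[0.5728 0.128  0.048 ]] [[ 17.9 156.6]]
[237. 236.] [[0.498  0.1391 0.048 ]] [[-57.6 152.9]]
[232.4 213.6] [[0.5702 0.1558 0.05  ]] [[ 10.  183.3]]
[229.4 232. ] [[0.5104 0.1639 0.05  ]] [[-50.3 179.6]]
```

Run:
```python
from h import *
i=load('top0.npz')
b=np.array([[91,42],[730,175],[685,401],[42,268]])/5+[210,188]
w=ray(i,b,.012)[:,:2];print(w.round(4))
print([np.linalg.norm(w[k]-w[k-1]).round(4) for k in range(4)])
c=w.mean(0);v=(w[0]-w[1]+w[3]-w[2]);v/=np.linalg.norm(v);ux=np.array([v[1],-v[0]]);print(c,v)
tj=lambda p:np.stack([(p[...,:2]-c)@ux,(p[...,:2]-c)@v],-1)*1000
d=np.array([[462,148],[558,119],[155,125],[135,240],[116,128],[97,220]])/5+[210,188]
for q,h in zip(d,[.034,.06,.048,.048,.05,.05]): print(q,tj(ray(i,q,h)).round(1))
blk=dict(a=[[338,143],[408,164],[378,297],[305,280]],b=[[412,166],[482,187],[460,315],[383,298]],c=[[488,186],[556,199],[533,330],[465,315]],d=[[560,199],[625,212],[605,348],[540,333]])
for k,q in blk.items():
    t=tj(ray(i,np.array(q)/5+[210,188],.048));l=(t[0]+t[1]-t[2]-t[3])/2;print(k,t.mean(0).round(1),np.linalg.norm(l).round(1),np.linalg.norm(t[1]-t[0]).round(1),'tilt',np.arctan2(l[1],l[0]).round(3))
```

```text
[[ 0.6304  0.1756]
 [ 0.5488 -0.2503]
 [ 0.4001 -0.221 ]
 [ 0.4793  0.2039]]
[np.float64(0.1538), np.float64(0.4336), np.float64(0.1516), np.float64(0.4322)]
[ 0.51463953 -0.02295284] [0.18581087 0.98258553]
[302.4 217.6] [[ 55.8 -39.5]]
[321.6 211.8] [[ 84.6 -95.3]]
[241. 213.] [[ 29.1 159.2]]
[237. 236.] [[-46.5 156.2]]
[233.2 213.6] [[ 21.9 183.4]]
[229.4 232. ] [[-38.9 182.8]]
a [-5.2 17.9] 89.5 47.3 tilt -0.026
b [ -8.  -33.5] 85.4 47.2 tilt 0.007
c [ -8.1 -83.6] 85.0 44.6 tilt 0.022
d [  -8.5 -130.8] 87.7 42.6 tilt 0.047
```

Request:
arm_command(
  targets=[
    [[0, 0, 0, 0, 0, 0.171], [0, 0, 0, 0, 0, 0.171], [0, 0, 0, 0, 0, 0.171], [0, 0, 0, 0, 0, 0.171], [0, 0, 0, 0, 0, 0.171], [0, 0, 0, 0, 0, 0.171], [0, 0, 0, 0, 0, 0.171], [0, 0, 0, 0, 0, 0.166], [0, 0, 0, 0, 0, 0]],
  ],
  jaw=0.05,
)

```text
clock: 1.23
position: [0.2396, 0.577, 0.2453]
ee_rot: [2.417, 2.006, -0.001]
force: [-0.3, -0.5, -0.2]
width: 0.543
gripper_force: 0.0
```

Request:
arm_command(
  targets=[
    [[-0.045, 0.023, 0, 0, 0, 0], [-0.045, 0.023, 0, 0, 0, 0], [-0.045, 0.023, 0, 0, 0, 0], [-0.045, 0.023, 0, 0, 0, 0], [-0.045, 0.023, 0, 0, 0, 0], [-0.045, 0.023, 0, 0, 0, 0], [-0.045, 0.023, 0, 0, 0, 0], [-0.045, 0.023, 0, 0, 0, 0], [-0.045, 0.023, 0, 0, 0, 0], [-0.045, 0.023, 0, 0, 0, 0]],
  ],
)

```text
clock: 2.48
position: [0.3828, 0.0907, 0.2459]
ee_rot: [2.413, 2.011, 0.001]
force: [0.8, 0.6, 0.8]
width: 0.541
gripper_force: 0.0
```

Request:
arm_command(
  targets=[
    [[-0.045, 0.023, 0, 0, 0, 0], [-0.045, 0.023, 0, 0, 0, 0], [-0.045, 0.023, 0, 0, 0, 0], [-0.045, 0.023, 0, 0, 0, 0], [-0.045, 0.023, 0, 0, 0, 0], [-0.045, 0.023, 0, 0, 0, 0], [0, 0, 0, 0, 0, 0], [0, 0, 0, 0, 0, 0]],
  ],
)

```text
clock: 3.48
position: [0.4679, -0.1983, 0.2454]
ee_rot: [-2.415, -2.007, 0.001]
force: [-0.2, -0.7, 0.4]
width: 0.543
gripper_force: 0.0
```

Run:
```python
from cell import arm
import cv2,numpy as np
s=arm.observe()
i=arm.get_image('wrist');cv2.imwrite('pics/w1.png',i['pixels'][:,:,::-1]);np.savez('w1.npz',pos=s['position'],rot=s['ee_rot'],**i)
print(i['T_tool_cam'],i['fx'],i['cx'],i['cy'],s['position'],s['ee_rot'])
```

```text
[[-7.81886872e-04 -9.62732713e-01 -2.70453529e-01  7.28922479e-02]
 [ 9.99999611e-01 -6.42290102e-04 -6.04661641e-04  8.75804548e-04]
 [ 4.08417917e-04 -2.70453897e-01  9.62732841e-01 -1.38096710e-01]
 [ 0.00000000e+00  0.00000000e+00  0.00000000e+00  1.00000000e+00]] 325.19226210127806 282.4218672622451 207.99519687477792 [ 0.46790483 -0.19826843  0.24536202] [-2.41541073e+00 -2.00730694e+00  8.00768550e-04]
```

View pics/w1.png

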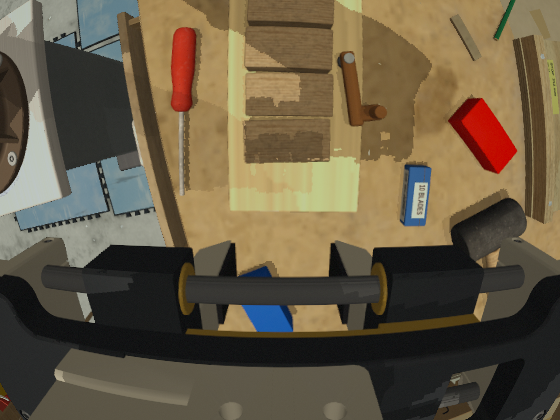

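The wrist view shows the row ahead, its rear block spanning (246-331, 117-163). The board's rear edge is at v≈211 and the keeper knob at (376,113).

```bash
cat >> h.py <<'E'
def wray(i,uv,h):
    uv=np.atleast_2d(uv).astype(float);d=(uv-[i['cx'],i['cy']])/[i['fx'],i['fy']];r=np.linalg.norm(d,axis=1)
    c=np.c_[d/r[:,None]*np.sin(r)[:,None],np.cos(r)]
    T=i['T_tool_cam'];Rt=R.from_rotvec(i['rot']).as_matrix()
    o=Rt@T[:3,3]+i['pos'];w=c@T[:3,:3].T@Rt.T
    return o+w*((h-o[2])/w[:,2])[:,None]
E
python3 - <<'E'
from h import *
i=load('w1.npz')
c=np.array([.5146,-.02295]);Rt=R.from_rotvec(i['rot']).as_matrix()
def show(n,uv,h):
    w=wray(i,uv,h);t=(w-i['pos'])@Rt;print(n,'world',w.round(4).tolist(),'tool',(t*1000).round(1).tolist())
show('board rear',[[230,209],[359,212]],.012)
show('board sides at 60',[[230,60],[363,30]],.012)
show('d front/rear top',[[245,121],[331,117],[330,160],[247,163]],.048)
show('c',[[246,75],[332,72],[331,115],[246,116]],.048)
show('b',[[245,28],[332,26],[332,70],[245,72]],.048)
show('knob top',[[379,112]],.06);show('pivot',[[348,58]],.034)
P=i['z_map'];print(P[140,290],P[190,290])
E
```

```text
board rear world [[0.4006, -0.2189, 0.012], [0.5529, -0.2512, 0.012]] tool [[-32.7, -62.2, 233.4], [-36.5, 93.5, 233.3]]
board sides at 60 world [[0.4362, -0.0474, 0.012], [0.5928, -0.037, 0.012]] tool [[142.5, -58.5, 233.5], [181.3, 93.6, 233.3]]
d front/rear top world [[0.4438, -0.1213, 0.048], [0.5312, -0.1332, 0.048], [0.5228, -0.1773, 0.048], [0.4371, -0.1647, 0.048]] tool [[71.2, -37.6, 197.4], [75.5, 50.6, 197.3], [30.6, 50.3, 197.3], [27.4, -36.2, 197.4]]
c world [[0.4539, -0.0745, 0.048], [0.5406, -0.087, 0.048], [0.5316, -0.1311, 0.048], [0.4458, -0.1165, 0.048]] tool [[119.1, -36.3, 197.4], [122.7, 51.3, 197.3], [77.6, 50.5, 197.3], [76.3, -36.5, 197.4]]
b world [[0.462, -0.0241, 0.048], [0.5502, -0.0377, 0.048], [0.541, -0.0849, 0.048], [0.4534, -0.0711, 0.048]] tool [[170.1, -37.5, 197.4], [172.9, 51.8, 197.3], [124.8, 51.3, 197.3], [122.3, -37.3, 197.4]]
knob top world [[0.5793, -0.135, 0.06]] tool [[82.6, 98.2, 185.3]]
pivot world [[0.5633, -0.0723, 0.034]] tool [[141.3, 70.9, 211.3]]
0.33069283 0.38085064
```

Request:
arm_command(
  targets=[
    [[0, 0.006, 0.04, 0, 0, 0], [0, 0, 0.05, 0, 0, 0], [0, 0, 0.05, 0, 0, 0], [0, 0, 0.04, 0, 0, 0], [0, 0, 0.02, 0, 0, 0], [0, 0, 0.008, 0, 0, 0], [0, 0, 0, 0, 0, 0]],
  ],
)

```text
clock: 4.4
position: [0.4744, -0.1987, 0.038]
ee_rot: [-2.416, -2.007, -0.001]
force: [0.5, -0.6, -0.3]
width: 0.547
gripper_force: 0.0
```

Request:
arm_command(
  targets=[
    [[0.005, 0, 0, 0, 0, 0], [0.005, 0, 0, 0, 0, 0], [0.004, 0, 0, 0, 0, 0], [0.003, 0, 0, 0, 0, 0], [0.003, 0, 0, 0, 0, 0], [0.003, 0, 0, 0, 0, 0], [0.003, 0, 0, 0, 0, 0], [0.003, 0, 0, 0, 0, 0]],
  ],
)

```text
clock: 5.4
position: [0.4796, -0.1712, 0.0378]
ee_rot: [2.418, 2.005, -0.0]
force: [-0.1, -2.3, 1.5]
width: 0.544
gripper_force: 0.8
```

Request:
arm_command(
  targets=[
    [[0.003, 0, 0, 0, 0, 0], [0.004, 0, 0, 0, 0, 0], [0.004, 0, 0, 0, 0, 0], [0.004, 0, 0, 0, 0, 0], [0.004, 0, 0, 0, 0, 0], [0.004, 0, 0, 0, 0, 0], [0.004, 0, 0, 0, 0, 0], [0.004, 0, 0, 0, 0, 0], [0.004, 0, 0, 0, 0, 0], [0.003, 0, 0, 0, 0, 0]],
  ],
)

```text
clock: 6.65
position: [0.4866, -0.1334, 0.0377]
ee_rot: [-2.418, -2.006, -0.0]
force: [-0.1, -3.0, 2.6]
width: 0.545
gripper_force: 1.2
```

Run:
```python
from cell import arm
import cv2,numpy as np
s=arm.observe()
i=arm.get_image('wrist');cv2.imwrite('pics/w2.png',i['pixels'][:,:,::-1]);np.savez('w2.npz',pos=s['position'],rot=s['ee_rot'],**i)
i=arm.get_image('top');np.savez('t2.npz',**i);b=cv2.resize(i['pixels'][185:280,210:360,::-1],(750,475),interpolation=cv2.INTER_CUBIC)
cv2.imwrite('pics/t2.png',b)
print(s['position'],s['force'])
```

```text
[ 0.48659915 -0.13341511  0.03770371] [-0.12455969 -2.98043282  2.64578657]
```

View pics/w2.png

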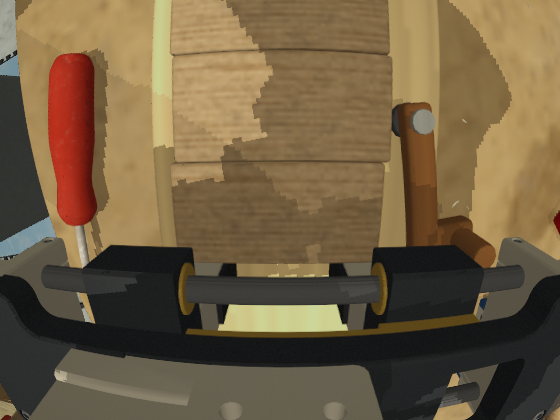

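The wrist view shows the row closed up and straight: block edges at u≈172 and 390, pivot at (423,121). Next I check the lateral offset.

Run:
```python
from h import *
i=load('w2.npz');Rt=R.from_rotvec(i['rot']).as_matrix()
for n,uv,h in [('d',[[172,163],[389,162],[378,262],[176,262]],.048),('c',[[172,55],[391,53],[391,160],[171,161]],.048),('pivot',[[423,121]],.036)]:
    w=wray(i,uv,h);print(n,((w-i['pos'])@Rt*1000).round(1).tolist())
```

```text
d [[56.2, -44.6, -10.3], [56.5, 44.4, -10.3], [11.9, 43.4, -10.3], [11.8, -47.1, -10.3]]
c [[100.8, -43.5, -10.3], [101.5, 44.4, -10.3], [57.4, 45.3, -10.3], [57.1, -45.0, -10.3]]
pivot [[74.4, 64.4, 1.7]]
```

View pics/t2.png

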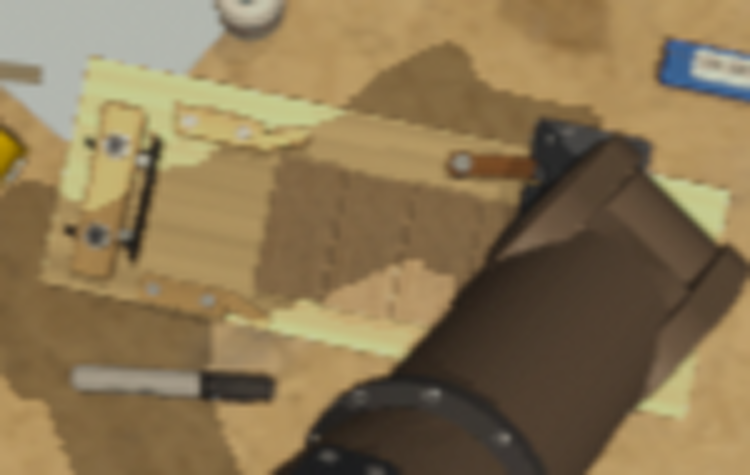

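Request:
arm_command(
  targets=[
    [[0.004, 0, 0, 0, 0, 0], [0.004, 0, 0, 0, 0, 0], [0.004, 0, 0, 0, 0, 0], [0.004, 0, 0, 0, 0, 0], [0.004, 0, 0, 0, 0, 0], [0.004, 0, 0, 0, 0, 0], [0.004, 0, 0, 0, 0, 0], [0.004, 0, 0, 0, 0, 0], [0.004, 0, 0, 0, 0, 0], [0.004, 0, 0, 0, 0, 0]],
  ],
)

```text
clock: 8.0
position: [0.494, -0.0942, 0.0377]
ee_rot: [-2.418, -2.005, -0.0]
force: [-1.0, -1.0, -0.5]
width: 0.539
gripper_force: 0.6
```

Run:
```python
from cell import arm
import cv2,numpy as np
s=arm.observe()
i=arm.get_image('wrist');cv2.imwrite('pics/w3.png',i['pixels'][:,:,::-1]);np.savez('w3.npz',pos=s['position'],rot=s['ee_rot'],**i)
print(s['position'],s['force'])
```

```text
[ 0.49400995 -0.09417224  0.03771875] [-1.04122467 -0.95685494 -0.47014276]
```

View pics/w3.png

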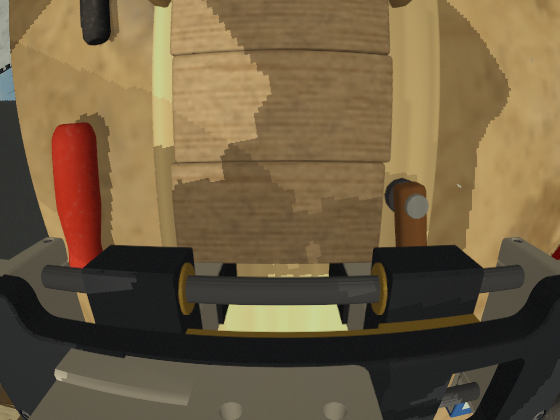

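The row is still straight (edges at u≈173 and 390). The front has reached the lead-ins at the top of the view, and the pivot is at (416,206).

Request:
arm_command(
  targets=[
    [[0.003, 0, 0, 0, 0, 0], [0.003, 0, 0, 0, 0, 0], [0.003, 0, 0, 0, 0, 0], [0.003, 0, 0, 0, 0, 0], [0.003, 0, 0, 0, 0, 0], [0.003, 0, 0, 0, 0, 0], [0.003, 0, 0, 0, 0, 0], [0.003, 0, 0, 0, 0, 0], [0.002, 0, 0, 0, 0, 0]],
  ],
)

```text
clock: 9.18
position: [0.4989, -0.0687, 0.0377]
ee_rot: [2.418, 2.006, 0.0]
force: [-0.2, -1.9, -0.3]
width: 0.547
gripper_force: 0.7
```

Request:
arm_command(
  targets=[
    [[0.0005, 0, 0, 0, 0, 0], [0.0005, 0, 0, 0, 0, 0]],
  ],
)

```text
clock: 9.43
position: [0.499, -0.0679, 0.0377]
ee_rot: [2.418, 2.005, 0.0]
force: [-0.5, -1.5, -0.5]
width: 0.542
gripper_force: 0.7
```

Run:
```python
from cell import arm
from h import *
s=arm.observe()
i=arm.get_image('wrist');cv2.imwrite('pics/w4.png',i['pixels'][:,:,::-1]);np.savez('w4.npz',pos=s['position'],rot=s['ee_rot'],**i)
print(s['position'],s['force'])
```

```text
[ 0.49900569 -0.06793753  0.03774195] [-0.54644485 -1.5262961  -0.52115084]
```

View pics/w4.png

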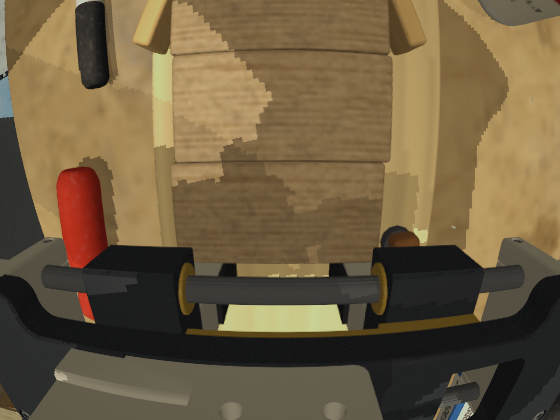

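The row is still straight, with the fence lead-ins at (155,20) and (405,20). The rear face is at jig y≈-33, so 8-18 mm remain. I switch to fine steps.

Request:
arm_command(
  targets=[
    [[0.001, 0, 0, 0, 0, 0], [0.001, 0, 0, 0, 0, 0], [0.001, 0, 0, 0, 0, 0], [0.001, 0, 0, 0, 0, 0], [0.001, 0, 0, 0, 0, 0]],
  ],
)

```text
clock: 10.1
position: [0.4999, -0.0629, 0.0377]
ee_rot: [-2.418, -2.006, -0.0]
force: [-0.4, -1.8, -0.3]
width: 0.542
gripper_force: 0.8
```

Request:
arm_command(
  targets=[
    [[0.0005, 0, 0, 0, 0, 0], [0.0005, 0, 0, 0, 0, 0], [0.0005, 0, 0, 0, 0, 0]],
  ],
)

```text
clock: 10.48
position: [0.5002, -0.0615, 0.0377]
ee_rot: [-2.418, -2.005, -0.0]
force: [1.4, -2.2, 0.2]
width: 0.545
gripper_force: 0.9
```

Request:
arm_command(
  targets=[
    [[0.0005, 0, 0, 0, 0, 0], [0.0005, 0, 0, 0, 0, 0], [0.0005, 0, 0, 0, 0, 0]],
  ],
)

```text
clock: 10.85
position: [0.5005, -0.06, 0.0377]
ee_rot: [2.418, 2.005, 0.0]
force: [-0.2, -2.0, 1.3]
width: 0.545
gripper_force: 0.9
```

Request:
arm_command(
  targets=[
    [[0.0005, 0, 0, 0, 0, 0], [0.0005, 0, 0, 0, 0, 0], [0.0005, 0, 0, 0, 0, 0]],
  ],
)

```text
clock: 11.22
position: [0.5008, -0.0586, 0.0378]
ee_rot: [2.418, 2.005, 0.0]
force: [-0.7, -1.6, 0.2]
width: 0.545
gripper_force: 0.9
```

Request:
arm_command(
  targets=[
    [[0.0005, 0, 0, 0, 0, 0], [0.0005, 0, 0, 0, 0, 0], [0.0005, 0, 0, 0, 0, 0]],
  ],
)

```text
clock: 11.6
position: [0.501, -0.0571, 0.0377]
ee_rot: [-2.418, -2.005, -0.0]
force: [-0.8, -0.5, 0.7]
width: 0.542
gripper_force: 0.9
```

Request:
arm_command(
  targets=[
    [[0.0005, 0, 0, 0, 0, 0], [0.0005, 0, 0, 0, 0, 0], [0.0005, 0, 0, 0, 0, 0]],
  ],
)

```text
clock: 11.98
position: [0.5013, -0.0558, 0.0377]
ee_rot: [2.418, 2.005, -0.0]
force: [-0.9, -3.3, 1.1]
width: 0.547
gripper_force: 1.6
```

Request:
arm_command(
  targets=[
    [[0.0005, 0, 0, 0, 0, 0], [0.0005, 0, 0, 0, 0, 0]],
  ],
)

```text
clock: 12.22
position: [0.5012, -0.0554, 0.0378]
ee_rot: [2.418, 2.004, -0.001]
force: [-2.0, -5.3, 1.5]
width: 0.544
gripper_force: 3.2
```

Request:
arm_command(
  targets=[
    [[0.0005, 0, 0, 0, 0, 0], [0.0005, 0, 0, 0, 0, 0]],
  ],
)

```text
clock: 12.48
position: [0.5012, -0.0551, 0.0378]
ee_rot: [2.419, 2.003, -0.002]
force: [-3.8, -8.0, 1.6]
width: 0.546
gripper_force: 4.4
```

Request:
arm_command(
  targets=[
    [[0.0005, 0, 0, 0, 0, 0], [0.0005, 0, 0, 0, 0, 0], [0.0005, 0, 0, 0, 0, 0]],
  ],
)

```text
clock: 12.85
position: [0.5011, -0.0546, 0.0378]
ee_rot: [2.419, 2.002, -0.003]
force: [-4.1, -12.4, 1.6]
width: 0.544
gripper_force: 6.1
```

Request:
arm_command(
  targets=[
    [[0.0005, 0, 0, 0, 0, 0], [0.0003, 0, 0, 0, 0, 0], [0, 0, 0, 0, 0, 0], [0, 0, 0, 0, 0, 0]],
  ],
)

```text
clock: 13.35
position: [0.5011, -0.0544, 0.0378]
ee_rot: [2.419, 2.001, -0.004]
force: [-4.4, -12.3, 3.4]
width: 0.545
gripper_force: 6.7
```

Request:
arm_command(
  targets=[
    [[0.0005, 0, 0, 0, 0, 0], [0, 0, 0, 0, 0, 0], [0, 0, 0, 0, 0, 0], [0, 0, 0, 0, 0, 0], [0, 0, 0, 0, 0, 0], [0, 0, 0, 0, 0, 0], [0, 0, 0, 0, 0, 0], [0, 0, 0, 0, 0, 0], [0, 0, 0, 0, 0, 0], [0, 0, 0, 0, 0, 0]],
  ],
)

```text
clock: 14.6
position: [0.501, -0.0542, 0.0378]
ee_rot: [2.42, 2.0, -0.005]
force: [-5.9, -13.3, 3.0]
width: 0.547
gripper_force: 7.3
```

Run:
```python
from cell import arm
from h import *
f=[]
for k in range(4):
    i=arm.get_image('wrist');f.append(arm.observe()['force'])
print(np.mean(f,0),arm.observe()['position'])
np.savez('w5.npz',pos=arm.observe()['position'],rot=arm.observe()['ee_rot'],**i);cv2.imwrite('pics/w5.png',i['pixels'][:,:,::-1])
```

```text
[ -4.82597493 -13.95363482   2.73668223] [ 0.50101737 -0.0542739   0.03775765]
```

Request:
arm_command(
  targets=[
    [[-0.0005, 0, 0, 0, 0, 0], [-0.0005, 0, 0, 0, 0, 0], [-0.0005, 0, 0, 0, 0, 0], [-0.0005, 0, 0, 0, 0, 0], [-0.0005, 0, 0, 0, 0, 0], [-0.0005, 0, 0, 0, 0, 0], [-0.001, 0, 0, 0, 0, 0], [-0.001, 0, 0, 0, 0, 0], [-0.002, 0, 0, 0, 0, 0], [-0.002, 0, 0, 0, 0, 0]],
  ],
)

```text
clock: 16.05
position: [0.5007, -0.0593, 0.0377]
ee_rot: [-2.417, -2.006, -0.001]
force: [-0.5, -0.4, -0.5]
width: 0.547
gripper_force: 0.0
```

Request:
arm_command(
  targets=[
    [[-0.006, 0, 0, 0, 0, 0], [-0.006, 0, 0, 0, 0, 0], [-0.006, 0, -0.01, 0, 0, 0], [0, 0, -0.04, 0, 0, 0], [0, 0, -0.05, 0, 0, 0], [0, 0, -0.06, 0, 0, 0], [0, 0, -0.05, 0, 0, 0], [0, 0, 0, 0, 0, 0]],
  ],
)

```text
clock: 17.05
position: [0.4989, -0.0786, 0.2517]
ee_rot: [2.416, 2.002, 0.009]
force: [-0.7, 0.6, -0.2]
width: 0.544
gripper_force: 0.0
```

Run:
```python
from cell import arm
from h import *
s=arm.observe();i=arm.get_image('wrist')
np.savez('w6.npz',pos=s['position'],rot=s['ee_rot'],**i);cv2.imwrite('pics/w6.png',i['pixels'][:,:,::-1]);print(s['position'],s['ee_rot'],s['joints'],s['force'])
```

```text
[ 0.49891643 -0.07859445  0.25169315] [2.41609289 2.0022909  0.00915639] [-0.67850462  0.30200176  0.94316721  1.90738065 -0.28188988  1.06395089
  0.19380172] [-0.68538243  0.58519766 -0.22527632]
```

View pics/w6.png

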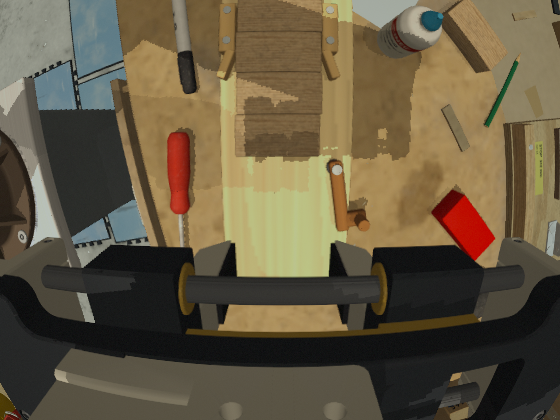

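The wrist view shows the row straight in the fences. The keeper pivot is at (337,170) and the knob top at about (362,214), with the base near (366,226). Next I measure the keeper, finding the knob by colour and depth.

Run:
```python
from h import *
i=load('w6.npz');Rt=R.from_rotvec(i['rot']).as_matrix()
hsv=cv2.cvtColor(i['pixels'],cv2.COLOR_RGB2HSV);print(hsv[195,339],hsv[214,362])
h,w=hsv.shape[:2];v,u=np.mgrid[:h,:w]
T=i['T_tool_cam'];d=np.stack([(u-i['cx'])/i['fx'],(v-i['cy'])/i['fy']],-1);r=np.linalg.norm(d,axis=-1)+1e-9
k=np.tan(r)/r;z=i['z_map'];p=np.stack([d[...,0]*k*z,d[...,1]*k*z,z],-1)@T[:3,:3].T+T[:3,3];W=p@Rt.T+i['pos']
m=np.zeros((h,w),bool);m[200:240,345:380]=1;m&=(W[...,2]>.056)&(W[...,2]<.066)
print('knob depth pts',m.sum(),W[m].mean(0).round(4),np.median(u[m]),np.median(v[m]))
P=wray(i,[[337,170]],.036)[0];print('pivot',P.round(4))
K=wray(i,[[u[m].mean(),v[m].mean()]],.06)[0];print('knob ray',K.round(4),'dist',np.linalg.norm((K-P)[:2]))
vj=np.array([.1858,.9826]);ux=np.array([.9826,-.1858])
r=K[:2]-P[:2];a=np.arctan2(r@vj,r@ux);a0=np.arctan2(-62,20);print('theta',a0-a,(r@ux,r@vj))
print('row edges tool',((wray(i,[[237,156],[320,156],[238,113],[321,113],[239,72],[321,72]],.048)-i['pos'])@Rt*1000).round(1).tolist())
print('tool of knob,pivot',((np.array([K,P])-i['pos'])@Rt*1000).round(1))
```

```text
[ 15 177 161] [ 14 182  84]
knob depth pts 124 [ 0.581  -0.1339  0.0587] 363.0 225.0
pivot [ 0.5638 -0.0729  0.036 ]
knob ray [ 0.5807 -0.1334  0.06  ] dist 0.06283972884857487
theta -0.14766037264901355 (np.float64(0.027881165708704365), np.float64(-0.05631668022864374))
row edges tool [[34.2, -47.4, 203.5], [33.9, 40.5, 204.0], [79.8, -45.6, 203.6], [79.6, 40.9, 204.1], [123.4, -44.3, 203.7], [123.3, 40.8, 204.2]]
tool of knob,pivot [[-39.1  89.3 192.2]
 [ 17.2  61.3 216.1]]
```

Request:
arm_command(
  targets=[
    [[-0.013, 0.03, 0.02, 0, 0, 0], [-0.013, 0.03, 0.02, 0, 0, 0], [-0.013, 0.03, 0.02, 0, 0, 0], [0, 0, 0, 0, 0, -0.16], [0, 0, 0, 0, 0, -0.15], [0, 0, 0, 0, 0, -0.15], [0, 0, 0, 0, 0, 0], [0, 0, 0, 0, 0, 0]],
  ],
  jaw=0.04,
)

```text
clock: 18.1
position: [0.5779, -0.1325, 0.1872]
ee_rot: [-1.901, -2.5, 0.001]
force: [0.7, 0.4, -0.4]
width: 0.438
gripper_force: 0.0
```

Run:
```python
from cell import arm
from h import *
s=arm.observe();Rt=R.from_rotvec(s['ee_rot']).as_matrix();print(s['position'],Rt.round(3),s['joints'].round(3) if hasattr(s['joints'],'round') else s['joints'])
print('knob in tool',((np.array([.5807,-.1338,.068])-s['position'])@Rt*1000).round(1))
ty=Rt[:2,1];print('tool y angle in jig',np.arctan2(ty@[.1858,.9826],ty@[.9826,-.1858]))
i=arm.get_image('wrist');np.savez('w7.npz',pos=s['position'],rot=s['ee_rot'],**i);cv2.imwrite('pics/w7.png',i['pixels'][:,:,::-1])
```

```text
[ 0.57788376 -0.13252866  0.18715106] [[-0.267  0.964 -0.001]
 [ 0.964  0.267  0.   ]
 [ 0.001 -0.001 -1.   ]] [-0.349  0.504  0.709  1.767 -0.38   1.013  0.774]
knob in tool [ -2.    2.5 119.1]
tool y angle in jig 0.4570582086321383
```

View pics/w7.png

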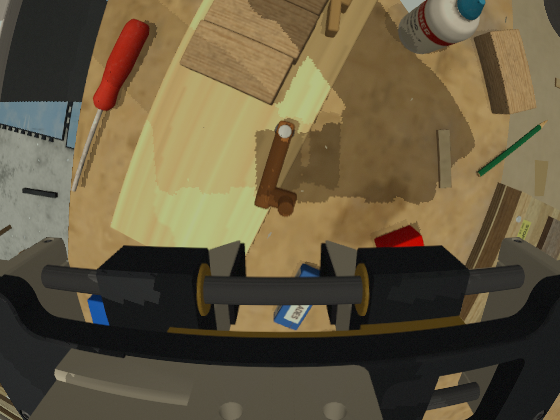

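The wrist view shows the knob top at about (287,208), between the fingers, and the pivot at (285,131).

Run:
```python
from h import *
i=load('w7.npz');Rt=R.from_rotvec(i['rot']).as_matrix()
for uv,h in [([[287,208]],.06),([[285,131]],.036)]:
    w=wray(i,uv,h);print(w.round(4),((w-i['pos'])@Rt*1000).round(1))
```

```text
[[ 0.5826 -0.1332  0.06  ]] [[ -2.    4.5 127.1]]
[[ 0.5641 -0.0721  0.036 ]] [[ 61.8   3.  151.2]]
```

Request:
arm_command(
  targets=[
    [[-0.0025, 0.004, 0.03, 0, 0, 0], [0, 0, 0.04, 0, 0, 0], [0, 0, 0.03, 0, 0, 0], [0, 0, 0.015, 0, 0, 0], [0, 0, 0.005, 0, 0, 0], [0, 0, 0, 0, 0, 0]],
  ],
)

```text
clock: 18.9
position: [0.5834, -0.1339, 0.0683]
ee_rot: [1.897, 2.503, 0.001]
force: [0.6, -0.3, 0.0]
width: 0.437
gripper_force: 0.0
```

Request:
arm_command(
  targets=[
    [[0, 0, 0, 0, 0, 0], [0, 0, 0, 0, 0, 0], [0, 0, 0, 0, 0, 0], [0, 0, 0, 0, 0, 0], [0, 0, 0, 0, 0, 0]],
  ],
  jaw=0.01,
  newtons=5,
)

```text
clock: 19.52
position: [0.5831, -0.1339, 0.068]
ee_rot: [1.897, 2.504, 0.0]
force: [-1.1, -0.4, 3.9]
width: 0.147
gripper_force: 5.0
```

Request:
arm_command(
  targets=[
    [[0.0003, -0.0065, 0, 0, 0, 0.1], [0.0003, -0.0065, 0, 0, 0, 0.1], [0.0003, -0.0065, 0, 0, 0, 0.1], [0.0003, -0.0065, 0, 0, 0, 0.1], [0.0003, -0.0065, 0, 0, 0, 0.1], [0.0003, -0.0065, 0, 0, 0, 0.1], [0.0003, -0.0065, 0, 0, 0, 0.1], [0.0003, -0.0065, 0, 0, 0, 0.1]],
  ],
)

```text
clock: 20.52
position: [0.5325, -0.1292, 0.0681]
ee_rot: [2.724, 1.56, -0.001]
force: [-0.8, -4.8, 2.2]
width: 0.148
gripper_force: 5.0
```

```bash
cat > k.py <<'E'
from cell import arm
from h import *
s=arm.observe();p=np.array(s['position'][:2])-[.5640,-.0724];vj=np.array([.1858,.9826]);ux=np.array([.9826,-.1858])
a=np.arctan2(p@vj,p@ux);print('theta',(np.arctan2(-62,20)-a)%6.283,'rad',np.linalg.norm(p))
Rt=R.from_rotvec(s['ee_rot']).as_matrix();print('pivot in tool',((np.array([.5640,-.0724,.068])-s['position'])@Rt*1000).round(1),s['force'],s['joints'])
E
python3 k.py
```

```text
theta 0.6316597878965671 rad 0.06498221018741748
pivot in tool [65.  -1.6 -0. ] [-0.84445337 -4.80502435  2.21429197] [-0.42284227  0.66145629  0.82969186  1.99324503 -0.68815251  0.79068169
  0.28161366]
```

Request:
arm_command(
  targets=[
    [[0.0003, -0.0065, 0, 0, 0, 0.1], [0.0003, -0.0065, 0, 0, 0, 0.1], [0.0003, -0.0065, 0, 0, 0, 0.1], [0.0003, -0.0065, 0, 0, 0, 0.1], [0.0003, -0.0065, 0, 0, 0, 0.1], [0.0003, -0.0065, 0, 0, 0, 0.1], [0.0003, -0.0065, 0, 0, 0, 0.1], [0.0003, -0.0065, 0, 0, 0, 0.1], [0.0003, -0.0065, 0, 0, 0, 0.1]],
  ],
)

```text
clock: 21.65
position: [0.4995, -0.0813, 0.0677]
ee_rot: [3.134, 0.22, -0.002]
force: [-4.7, -2.9, 5.3]
width: 0.146
gripper_force: 5.0
```

```bash
python3 k.py
```

```text
theta 1.5594241454651123 rad 0.06508038380424701
pivot in tool [65.1  0.2 -0.4] [-4.71967086 -2.87050038  5.26638037] [-0.65859443  0.7354516   1.08354403  2.10109738 -0.88752509  0.86886339
 -0.46721184]
```

Nearly at the stop. I press on a little to feel it.

Request:
arm_command(
  targets=[
    [[0, -0.001, 0, 0, 0, 0], [0, -0.001, 0, 0, 0, 0], [0, -0.001, 0, 0, 0, 0], [0, 0, 0, 0, 0, 0], [0, 0, 0, 0, 0, 0]],
  ],
)

```text
clock: 22.28
position: [0.4996, -0.0796, 0.0677]
ee_rot: [3.131, 0.226, -0.001]
force: [-4.1, -6.3, -0.2]
width: 0.151
gripper_force: 5.0
```

```bash
python3 k.py
```

```text
theta 1.5852787176218395 rad 0.06478151019914147
pivot in tool [64.7  2.2 -0.4] [-4.07703879 -6.27416729 -0.17203707] [-0.66375994  0.73480144  1.08372308  2.10259126 -0.88714215  0.86584716
 -0.46796555]
```

Request:
arm_command(
  targets=[
    [[0, -0.001, 0, 0, 0, 0], [0, -0.001, 0, 0, 0, 0], [0, 0, 0, 0, 0, 0], [0, 0, 0, 0, 0, 0]],
  ],
)

```text
clock: 22.78
position: [0.4995, -0.0787, 0.0677]
ee_rot: [3.129, 0.224, -0.0]
force: [-2.7, -10.3, -3.3]
width: 0.162
gripper_force: 5.0
```

```bash
python3 k.py
```

```text
theta 1.5986380118636783 rad 0.06484421313991842
pivot in tool [64.8  3.  -0.3] [ -2.71206744 -10.30574171  -3.32196053] [-0.66777269  0.73474755  1.08518316  2.10396663 -0.8870464   0.86406688
 -0.47091952]
```

Request:
arm_command(
  targets=[
    [[0, 0, 0, 0, 0, 0], [0, 0.002, 0, 0, 0, 0], [0, 0.003, 0, 0, 0, 0], [0, 0, 0, 0, 0, 0], [0, 0, -0.01, 0, 0, 0], [0, 0, -0.02, 0, 0, 0], [0, 0, -0.05, 0, 0, 0], [0, 0, -0.06, 0, 0, 0], [0, 0, -0.04, 0, 0, 0], [0, 0, 0, 0, 0, 0]],
  ],
  jaw=0.026,
)

```text
clock: 24.02
position: [0.5021, -0.0816, 0.251]
ee_rot: [-3.133, -0.227, -0.009]
force: [-0.1, -0.3, -0.0]
width: 0.283
gripper_force: 0.0
```

Request:
arm_command(
  targets=[
    [[-0.05, 0, 0, 0, 0, 0], [-0.05, 0, 0, 0, 0, 0], [0, 0, 0, 0, 0, 0], [0, 0, 0, 0, 0, 0]],
  ],
)

```text
clock: 24.52
position: [0.4046, -0.0939, 0.2483]
ee_rot: [-3.132, -0.227, -0.0]
force: [0.1, -0.8, -0.0]
width: 0.284
gripper_force: 0.0
```

Run:
```python
from cell import arm
from h import *
s=arm.observe();i=arm.get_image('wrist');t=arm.get_image('top')
np.savez('w8.npz',pos=s['position'],rot=s['ee_rot'],**i);np.savez('t8.npz',**t)
cv2.imwrite('pics/w8.png',i['pixels'][:,:,::-1]);print(s['position'],s['force'])
```

```text
[ 0.40456136 -0.09385999  0.24825113] [ 0.10344571 -0.81186714 -0.03146178]
```

View pics/w8.png

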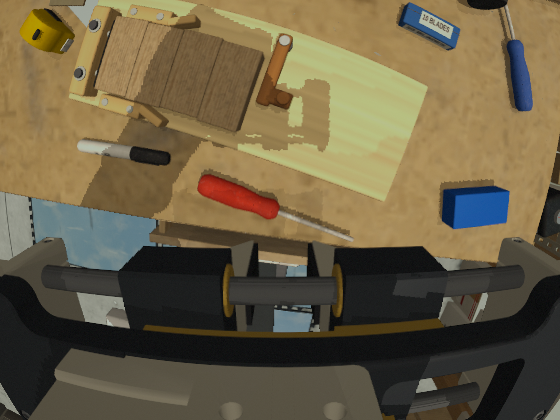

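The wrist view shows the row tight against the pad and the keeper shut: pivot (285,42), end near (264,103), knob (283,100). I check the numbers.

Run:
```python
from h import *
i=load('w8.npz');vj=np.array([.1858,.9826]);ux=np.array([.9826,-.1858]);p0=np.array([.5640,-.0724])
J=lambda uv,h:np.stack([(wray(i,uv,h)[:,:2]-p0)@ux+.066,(wray(i,uv,h)[:,:2]-p0)@vj-.036],-1)*1000
print('knob,pivot',J([[283,100]],.06).round(1),J([[285,42]],.036).round(1),'want (4,-56)')
print('keeper edges far/near',J([[277,36],[258,101],[293,42],[274,96]],.034).round(1).tolist())
print('d rear',J([[265,58],[237,131]],.048).round(1).tolist())
print('a front',J([[114,16],[95,90]],.048).round(1).tolist())
```

```text
knob,pivot [[  1.  -56.9]] [[ 63.6 -37.7]] want (4,-56)
keeper edges far/near [[67.9, -27.2], [-7.0, -31.5], [66.9, -45.6], [3.5, -45.9]]
d rear [[37.9, -24.8], [-43.9, -21.9]]
a front [[45.1, 161.4], [-44.0, 155.8]]
```

```bash
python3 -c "
from cell import arm
print(arm.sign_off())"
```

```text
the job is handed in; nothing more can be done
None
```

I handed the job in; no verdict came back. The row was held against the pad at about 14.6 N by the wrist reading for over a second, the keeper was swung onto its hard stop, and the last images showed the row straight, tight and home.

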